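# Jack up the front of the bench analyser and hold it

## Task

Set the small jack flat on the bench with its saddle centred under the marked lift pad on the front of the analyser and let go of it; then pull the handle bar out of the tool holder and put it fully home in the jack's handle socket. Swing the bar all the way down so that the jack lifts the analyser's front, and finish while still gripping the bar and holding it down, with the jack alone carrying the analyser. Leave the other tools in the holder and everything else on the bench where they are.

Things in the scene. Friction and masses are not known exactly. Their poses are not given: they have to be found in the camera images.
- station: Rubber mat (270 x 280 x 4 mm) fixed to the bench under the analyser, a grey cabinet 280 (x) by 300 (y) by 220 mm high, 8 kg +-20 %, dark module doors on its front, which faces the station's +y. Origin on the bench under the cabinet's middle; front face at y = +150 mm. The cabinet tilts up about its rear feet (line along x at y = -130, z = 20 mm).
- analyser (a joint): Tilt of the cabinet about its rear feet: 0 standing on its front feet, grows as its front rises, to 0.12 rad at most. 0.03 rad is about 10 mm at the lift pad. Only its weight brings it back; lifting takes about 30 N (25 to 38) at the pad.
- lift_pad (a point): Marked lift point: centre of the underside of a round rubber pad (40 mm dia) beneath an aluminium lug on the cabinet's front (50 mm wide, 67 mm long, top 86 mm up, marked by a round boss of 26 mm on top). In the station's frame x = -60, y = +195, z = 70 mm (45 mm out from the front face) with the cabinet down. The shorter, boss-less bracket (30 mm, at x = +80) is not a lift point.
- jack: Loose steel lever jack, 0.7 kg. Origin on its underside below the saddle axis, +x towards what is lifted. Base plate 8 mm thick, 70 wide, x = -105 to +30; round body 44 mm dia, 46 high. Two steel cheeks at x = -78 to -42, 44 mm over their outsides (y), 8 to 56 mm up, hold the handle socket (its mouth 84 mm up): grip them across y from above to carry the jack. Handle swings to -x.
- saddle_top (a point): Centre of the top of the jack's saddle, a steel disc of 32 mm dia and 6 mm thick: 62 mm above the jack's underside with the handle upright (8 mm below the pad), rising 22 mm per rad of handle.
- handle (a joint): Angle of the jack's handle socket: 0 upright (start), grows as it swings down to the jack's -x, stop at 1.1 rad (fully down). Pivot along the jack's y at x = -60, z = 30 mm of the jack. Friction of about 0.1 N m keeps the unloaded socket in place; the analyser's load adds about 0.7 N m, which swings the handle back up if let go. The saddle meets the pad at about 0.36 rad.
- socket_mouth (a point): Centre of the mouth of the handle socket, 54 mm from the pivot along the socket's axis. The round socket has a bore of 17 mm dia, widening to 30 mm over its last 14 mm at the mouth, and is 49 mm deep.
- socket_floor (a point): Centre of the inner floor of the handle socket, 5 mm from the pivot along the socket's axis. The point's z points out of the mouth.
- holder: Grey upright tool holder, fixed, 60 x 160 x 70 mm (x, y, z), origin under its centre. Three round holes of 16 mm in a row along its y at y = -50, 0, +50 mm, floors 10 mm above the bench; the handle bar stands in one of them, a marker and a nut driver in the others.
- bar: The jack's handle bar: straight round steel bar, 190 mm long, 14 mm dia, with a black rubber sleeve of 18 mm dia from 113 to 188 mm, 0.12 kg; by far the longest thing in the holder. Origin at the centre of its bare lower end, z along the bar towards the sleeve. It stands in a hole of the holder (top 200 mm above the bench) and may lean by 2 degrees.
- bar_top (a point): Centre of the bar's upper (sleeved) end, 190 mm from its origin.
- marker: Marker pen standing in the holder, 135 mm long, 14 mm dia, origin at its lower end. To be left in its hole.
- driver: Nut driver standing in the holder, 140 mm long, shaft 14 mm, black handle on top 24 mm dia, origin at its lower end. To be left in its hole.
- reagent: White plastic bottle, 42 mm dia, 85 mm high, loose, origin under its centre. To be left alone.
- mouse: Round black computer mouse, 62 mm dia, 34 mm high, loose, origin under its centre. To be left alone.
- tip_box: Blue pipette-tip box, 80 x 115 x 53 mm, loose, origin under its centre. To be left alone.

How it is judged:
By the outcome, as a careful person would: the job done as asked, in the order asked, and still so for the second after the job is handed in, while the arm keeps its last pose, push and grip.
It also fails if it takes over 72 s, if anything falls off the work surface, if the arm or the gripper's body presses on something with over 40 N, if the wrist force passes 120 N, or if a joint passes its speed limit or range.

## Robot

A 6-joint arm with a two-finger parallel gripper is mounted at the origin on the work surface. World frame = base frame: x ahead of the robot, y to its left, z up, the work surface at z = 0. Lengths are in m, angles in rad, forces in N, time in s.
With the tool pointing down it reaches from about 0.425 to 0.95 m from the base axis. Payload 3.5 kg.
Tool frame: the origin (TCP) lies at the very end of the fingers, on their centre line; the grasp point (between the pads) lies 19 mm behind it; z points along the fingers, y is the line along which they close (so a half turn about z gives the same grasp; the last joint's range is limited). The gripper opens to 85 mm and grips with 20 to 120 N. Pads are 22 mm wide; open, the fingers measure 114 mm over their backs; the gripper's body (76 mm by 85 mm) begins 54 mm behind the grasp point. The pads swing forward as they close: fully open they stand 13 mm farther back than shut.
Start: joints at [-1.393, 0.286, 1.577, -0, 1.279, -0.15], TCP at [0.217, -0.639, 0.231] pointing down, gripper open.
Joint ranges: [-2.77, 2.77], [-0.9, 2.22], [0.21, 2.48], [-1.53, 4.67], [0.24, 2.81], [-2.84, 2.84]. Speed limits (rad/s): [2.79, 2.79, 3.14, 3.14, 3.14, 3.14].

## Interface

Orientations are given as a unit quaternion [x, y, z, w].
In Python, from plant import get_state, read_camera, sign_off, recognise gives the robot as it stands.
- The arm moves only by the tool arm_command, never from a script. Its argument "steps" is a list of rows, each an object with "translation": the shift along the tool's x, y, z scaled (see below), a list of three; "twist": the turn, a rotation vector about the tool's x, y, z scaled (see below), a list of three; "fingers": the opening, from -1 (shut) to 1 (fully open). In form: [{"translation": [x, y, z], "twist": [rx, ry, rz], "fingers": fingers}, ...]. A call has 1 to 5 rows; each row is the pose to reach, as a shift and turn from the pose commanded when the call began, along the tool's axes at that moment; what a row does not reach only later rows make up. The controller multiplies each number of a shift by 75 cm and each number of a turn by 60 degrees. A row lasts 1/8 s, in which the tool goes at most 62.5 mm and 10.7 degrees, less where a joint would pass 70% of its speed; a pose out of reach is approached as far as the arm can. A call with a number of a shift or a turn outside -1 to 1 is refused whole. A call with a gripper value outside its range is refused whole. The fingers move at their own pace and stop on an object; "grip_force" is the grip in N (left out, the last holds). Time passes only in rows, so rows that repeat a pose let the fingers close. It gives the time, the measured TCP pose, the force, the opening and the grip force at its end, in the units of the state.
- get_state(): the state, without advancing time (a new reading comes with each control period).
- read_camera(name): name is "scene" or "top" or "wrist"; returns a dict with "pixels" (480x640x3 uint8, red, green, blue), "K" (3x3 intrinsics, pixels), "R" (3x3) and "t" (3): a world point X has camera coordinates R X + t; the wrist camera has in their place "T_tool_cam" (4x4, takes a point from camera to tool coordinates, whose origin is the TCP and whose axes are the flange's). Camera axes: x right, y down, z forward; pixel columns grow to the right and rows downward; lengths in m; the calibration is good to about 2 mm. A picture is of the moment at which its call begins: read the wrist's pose just before it. There is no depth.
- sign_off(): hands the job in; it is judged then, once.
Trained networks look in a picture, given as the dict that the camera call returned (one of the last four; its "shot" number tells which), for a name from the list of things; names that differ only in an ending like _2 or _b are one class to them, and where a whole thing is asked for, a point or a joint stands for the part that bears it (a point fixed in the world has none). Each returns a list of dicts, best first, with "conf" (0 to 1); they miss things now and then, are a little off and sometimes report something else, mostly with a low value. They report only what shows in the picture. A call takes as long as a camera call.
- recognise(picture, query): "point" ([row, column] in pixels, amid what is visible of it).
The state is a dict: "time": time; "qpos": joint angles; "dq": joint speeds; "joint_efforts": joint torques, N m; "eef_pos": TCP position; "tcp_rot": TCP orientation; "contact_force": force on the tool from outside, world axes, zero at the start; "wrist_torque": the same for the moment, N m; "opening": opening from 0.0 (shut) to 1.0 (fully open); "finger_force": force on a finger pad.
Only numpy, scipy, OpenCV 4.12 (cv2) and the standard library are available. Lean on these libraries where they do the work, as an engineer would, in place of code of your own. Each camera call takes 0.05 s, during which the arm holds its last target. There are 200 camera calls.

## Working session

There is one attempt and no reset: what is moved stays moved. The work goes in short steps, Python scripts to look and compute and a tool call to move; the robot and the scene stay as the last step left them, time stands still between calls to the robot, and variables do not carry over. Pictures are saved under pics/ and viewed, at most 10 in all, crops included, and the job is handed in when it is done.

Besides the shell and the picture viewer there is one more tool, called after "Request:" by a JSON object that holds its "name" and its "arguments", one argument or row to a line. arm_command: Moves the arm, as the interface text tells. Shifts and turns lie within -1 to 1; 1 stands for 75 cm of shift or 60 degrees of turn. Its arguments: {"type":"object","properties":{"steps":{"type":"array"},"grip_force":{"type":"number"}},"required":["steps"]}

```bash
mkdir -p pics; ls
cat > h.py <<'E'
import numpy as np, cv2
from scipy.spatial.transform import Rotation as Rn
from plant import get_state, read_camera, sign_off, recognise
def cam(name):
    s=get_state(); p=read_camera(name)
    if 'R' in p: R=np.array(p['R']);t=np.array(p['t'])
    else:
        T=np.eye(4);T[:3,:3]=Rn.from_quat(s['tcp_rot']).as_matrix();T[:3,3]=s['eef_pos']
        M=np.linalg.inv(T@np.array(p['T_tool_cam']));R=M[:3,:3];t=M[:3,3]
    p['Rw']=R;p['tw']=t;p['Kn']=np.array(p['K']);return p
def save(p,f): cv2.imwrite('pics/'+f,cv2.cvtColor(p['pixels'],cv2.COLOR_RGB2BGR))
def ray(p,rc):
    d=p['Rw'].T@np.linalg.inv(p['Kn'])@[rc[1],rc[0],1];return -p['Rw'].T@p['tw'],d/np.linalg.norm(d)
def onz(p,rc,z):
    o,d=ray(p,rc);return o+d*(z-o[2])/d[2]
def tri(*pr):
    A=np.zeros((3,3));b=np.zeros(3);L=[]
    for p,rc in pr:
        o,d=ray(p,rc);P=np.eye(3)-np.outer(d,d);A+=P;b+=P@o;L.append((o,P))
    x=np.linalg.solve(A,b);return x,[round(float(np.linalg.norm(P@(x-o)))*1000,1) for o,P in L]
def proj(p,X):
    c=p['Rw']@np.asarray(X,float)+p['tw'];u=p['Kn']@c;return [u[1]/u[2],u[0]/u[2]]
E
cat > a.py <<'E'
from h import *
np.set_printoptions(precision=4,suppress=True)
P={n:cam(n) for n in('scene','top','wrist')}
for n,p in P.items():
    save(p,n+'0.png');print(n,p['K'],-p['Rw'].T@p['tw'])
for q in 'station lift_pad jack saddle_top socket_mouth holder bar bar_top marker driver reagent mouse tip_box'.split():
    print(q)
    r={}
    for n in P:
        a=recognise(P[n],q)[:2]; r[n]=a
        print('  ',n,[(np.round(d['point']).tolist(),round(d['conf'],2)) for d in a])
    if r['scene'] and r['top']: print('   tri',tri((P['scene'],r['scene'][0]['point']),(P['top'],r['top'][0]['point'])))
print(get_state())
E
python3 a.py
```

```text
pics
scene [[571.2787   0.     326.1964]
 [  0.     571.2787 243.4501]
 [  0.       0.       1.    ]] [1.7341 0.422  0.9001]
top [[461.0348   0.     319.6488]
 [  0.     461.0348 241.4073]
 [  0.       0.       1.    ]] [ 0.425 -0.041  1.382]
wrist [[385.6773   0.     323.5296]
 [  0.     385.6773 239.9902]
 [  0.       0.       1.    ]] [ 0.284  -0.6155  0.372 ]
station
   scene [([223.0, 227.0], 0.66)]
   top [([248.0, 445.0], 0.92)]
   wrist []
   tri (array([ 0.569 , -0.3515,  0.1072]), [2.9, 2.9])
lift_pad
   scene [([222.0, 228.0], 0.66), ([260.0, 461.0], 0.63)]
   top [([248.0, 446.0], 0.73), ([265.0, 179.0], 0.67)]
   wrist []
   tri (array([ 0.5687, -0.3498,  0.1105]), [5.3, 5.3])
jack
   scene [([272.0, 359.0], 0.92), ([222.0, 229.0], 0.26)]
   top [([261.0, 306.0], 0.65)]
   wrist []
   tri (array([0.5376, 0.0313, 0.0138]), [2.6, 2.6])
saddle_top
   scene []
   top [([250.0, 309.0], 0.67)]
   wrist []
socket_mouth
   scene [([258.0, 358.0], 0.67)]
   top [([246.0, 444.0], 0.65)]
   wrist []
   tri (array([ 0.5459, -0.1634,  0.0895]), [189.0, 189.0])
holder
   scene [([288.
[... 804 characters left out ...]
([308.0, 222.0], 0.57), ([266.0, 182.0], 0.26)]
   wrist []
tip_box
   scene [([322.0, 292.0], 0.92)]
   top [([175.0, 338.0], 0.9)]
   wrist []
   tri (array([ 0.7975, -0.055 ,  0.0211]), [3.5, 3.5])
{'time': 2.1, 'qpos': array([-1.393 ,  0.2863,  1.5767, -0.    ,  1.2786, -0.15  ]), 'dq': array([-0.0028,  0.0002,  0.0006,  0.0002,  0.0002,  0.0003]), 'joint_efforts': array([  0.0004, -40.5949, -29.293 ,  -0.0001,   0.0006,   0.    ]), 'eef_pos': array([ 0.2174, -0.639 ,  0.2313]), 'tcp_rot': array([ 0.9866,  0.1632, -0.    ,  0.    ]), 'contact_force': array([ 1.1215,  0.3804, -0.3424]), 'wrist_torque': array([-0.0228,  0.0125, -0.0093]), 'finger_force': 0.0, 'opening': 0.9990000476789037}
```

View pics/top0.png

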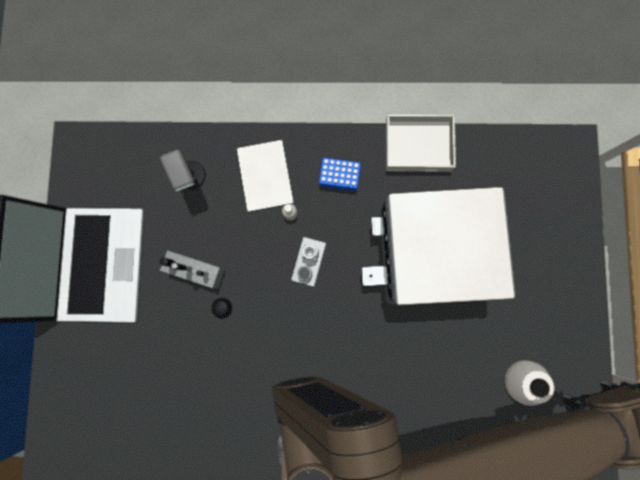

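View pics/scene0.png

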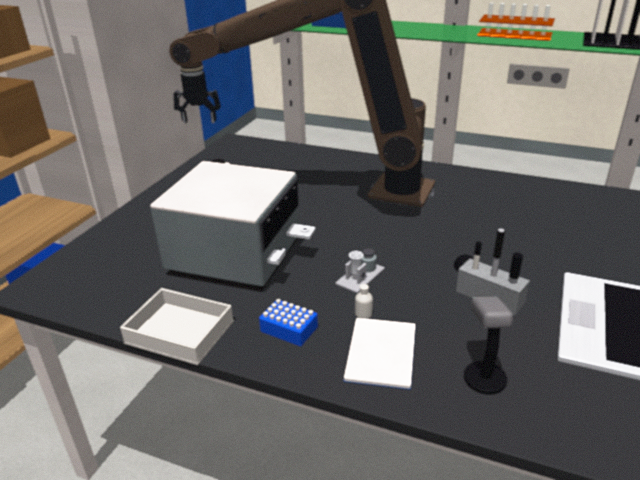

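Request:
{"name": "arm_command", "arguments": {
  "steps": [
    {"translation": [0.199, -0.242, -0.267], "twist": [0, 0, 0], "fingers": 1},
    {"translation": [0.199, -0.242, -0.267], "twist": [0, 0, 0], "fingers": 1},
    {"translation": [0.199, -0.242, -0.267], "twist": [0, 0, 0], "fingers": 1},
    {"translation": [0.199, -0.242, -0.267], "twist": [0, 0, 0], "fingers": 1},
    {"translation": [0.199, -0.242, -0.267], "twist": [0, 0, 0], "fingers": 1}
  ]
}}

```text
time: 2.72
eef_pos: [0.3006, -0.4175, 0.4334]
tcp_rot: [0.987, 0.163, 0.0, 0.001]
contact_force: [0.8, -1.2, -0.1]
opening: 1.001
finger_force: 0.0
```

Request:
{"name": "arm_command", "arguments": {
  "steps": [
    {"translation": [0.326, -0.255, 0], "twist": [0, 0, 0], "fingers": 1},
    {"translation": [0.326, -0.255, 0], "twist": [0, 0, 0], "fingers": 1},
    {"translation": [0.326, -0.255, 0], "twist": [0, 0, 0], "fingers": 1},
    {"translation": [0.326, -0.255, 0], "twist": [0, 0, 0], "fingers": 1},
    {"translation": [0.326, -0.255, 0], "twist": [0, 0, 0], "fingers": 1}
  ]
}}

```text
time: 3.35
eef_pos: [0.4708, -0.1574, 0.432]
tcp_rot: [0.987, 0.163, 0.001, 0.0]
contact_force: [0.3, -1.1, 1.1]
opening: 0.999
finger_force: 0.0
```

Request:
{"name": "arm_command", "arguments": {
  "steps": [
    {"translation": [0.052, -0.236, 0.04], "twist": [0, 0, 0], "fingers": 1},
    {"translation": [0.052, -0.236, 0.04], "twist": [0, 0, 0], "fingers": 1},
    {"translation": [0.052, -0.236, 0.04], "twist": [0, 0, 0], "fingers": 1},
    {"translation": [0.052, -0.236, 0.04], "twist": [0, 0, 0], "fingers": 1}
  ]
}}

```text
time: 3.85
eef_pos: [0.4491, 0.024, 0.4012]
tcp_rot: [0.986, 0.166, -0.0, -0.0]
contact_force: [0.4, 0.2, 1.0]
opening: 0.995
finger_force: 0.0
```

```bash
cat > b.py <<'E'
from h import *
np.set_printoptions(precision=4,suppress=True)
P={n:cam(n) for n in('wrist','top')};p=P['wrist']
save(p,'wrist1.png');print(-p['Rw'].T@p['tw'])
for q in 'lift_pad jack saddle_top socket_mouth bar_top holder'.split():
    print(q,[(np.round(d['point']).tolist(),round(d['conf'],2),onz(p,d['point'],.06)) for d in recognise(p,q)[:2]])
E
python3 b.py
```

```text
[0.5157 0.0477 0.5431]
lift_pad [([195.0, 573.0], 0.6, array([ 0.5433, -0.2749,  0.06  ]))]
jack [([115.0, 339.0], 0.68, array([0.5372, 0.0359, 0.06  ])), ([53.0, 84.0], 0.2, array([0.5048, 0.3351, 0.06  ]))]
saddle_top [([142.0, 322.0], 0.57, array([0.5014, 0.0453, 0.06  ]))]
socket_mouth [([95.0, 356.0], 0.86, array([0.5653, 0.0244, 0.06  ])), ([197.0, 573.0], 0.28, array([ 0.5414, -0.2762,  0.06  ]))]
bar_top [([29.0, 23.0], 0.75, array([0.5063, 0.404 , 0.06  ]))]
holder [([54.0, 85.0], 0.76, array([0.5038, 0.3333, 0.06  ]))]
```

View pics/wrist1.png

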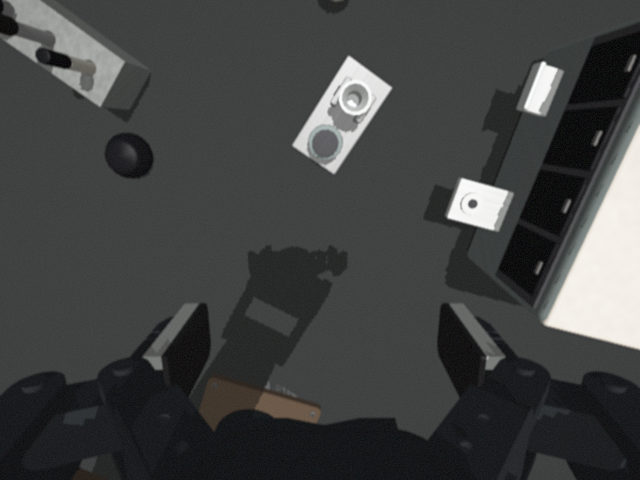

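Request:
{"name": "arm_command", "arguments": {
  "steps": [
    {"translation": [-0.045, 0.131, 0.095], "twist": [0, 0, 0.617], "fingers": 1},
    {"translation": [-0.045, 0.131, 0.095], "twist": [0, 0, 0.617], "fingers": 1},
    {"translation": [-0.045, 0.131, 0.095], "twist": [0, 0, 0.617], "fingers": 1},
    {"translation": [-0.045, 0.131, 0.095], "twist": [0, 0, 0.617], "fingers": 1},
    {"translation": [-0.045, 0.131, 0.095], "twist": [0, 0, 0.617], "fingers": 1}
  ]
}}

```text
time: 4.88
eef_pos: [0.4497, -0.084, 0.3303]
tcp_rot: [0.987, -0.159, -0.0, -0.0]
contact_force: [0.3, -0.5, -0.3]
opening: 1.001
finger_force: 0.0
```

```bash
cat > c.py <<'E'
from h import *
import pickle
np.set_printoptions(precision=4,suppress=True)
p=cam('wrist');save(p,'wrist2.png');s=get_state();print(s['eef_pos'],s['tcp_rot'])
pickle.dump({k:p[k] for k in('pixels','Kn','Rw','tw')},open('w2.pkl','wb'))
for q in 'lift_pad jack saddle_top socket_mouth'.split():
    print(q,[(np.round(d['point'],1).tolist(),round(d['conf'],2),onz(p,d['point'],.062)) for d in recognise(p,q)[:2]])
E
python3 c.py
```

```text
[ 0.4498 -0.0838  0.3304] [ 0.9874 -0.1584  0.      0.    ]
lift_pad [([99.1, 507.5], 0.93, array([ 0.4864, -0.2889,  0.062 ]))]
jack [([140.4, 205.7], 0.93, array([0.5441, 0.0138, 0.062 ]))]
saddle_top [([188.8, 195.4], 0.91, array([0.5014, 0.0439, 0.062 ]))]
socket_mouth [([129.7, 182.9], 0.6, array([0.5612, 0.0318, 0.062 ])), ([29.6, 90.6], 0.56, array([0.6734, 0.078 , 0.062 ]))]
```

View pics/wrist2.png

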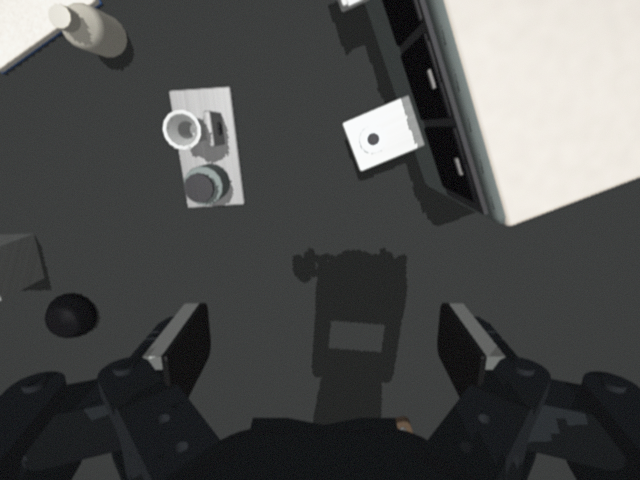

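```bash
cat > d.py <<'E'
from h import *
import pickle
np.set_printoptions(precision=4,suppress=True)
p=pickle.load(open('w2.pkl','rb'))
s1=[0.9863,0.166,0,0]
def rect(z,x0,y0,w,h,thr,name,lo=0):
    # rectified: col = (x-x0)*2000, row=(y-y0)*2000
    src=np.array([proj(p,[x0+a,y0+b,z])[::-1] for a,b in((0,0),(w,0),(w,h),(0,h))],np.float32)
    dst=np.array([(0,0),(w,0),(w,h),(0,h)],np.float32)*2000
    im=cv2.warpPerspective(cv2.cvtColor(p['pixels'],cv2.COLOR_RGB2GRAY),cv2.getPerspectiveTransform(src,dst),(int(w*2000),int(h*2000)))
    m=(im>thr).astype(np.uint8);m=cv2.morphologyEx(m,cv2.MORPH_OPEN,np.ones((9,9)))
    c=max(cv2.findContours(m,0,2)[0],key=cv2.contourArea)
    r=cv2.minAreaRect(c);b=cv2.boxPoints(r)/2000+[x0,y0]
    print(name,'centre',np.array(r[0])/2000+[x0,y0],'size',np.array(r[1])/2000,'ang',r[2]);print(b)
    return im
a=rect(.086,.44,-.24,.14,.115,170,'lug');
b=rect(.008,.44,-.03,.2,.12,110,'plate')
h=max(a.shape[0],b.shape[0]);f=lambda i:cv2.copyMakeBorder(i,0,h-i.shape[0],0,10,0)
cv2.imwrite('pics/rect.png',np.hstack([f(a),f(b)]))
print('boss z.088',onz(p,(139,373),.088))
print('ring z.084',onz(p,(130,182.5),.084),'saddle .062',onz(p,(186,202),.062))
print('plate corners',*[onz(p,q,.008) for q in((90,170),(87,231),(204,243),(208,188))])
E
python3 d.py
```

```text
lug centre [ 0.4943 -0.1552] size [0.0494 0.0599] ang 4.184916019439697
[[ 0.4675 -0.1271]
 [ 0.4718 -0.1869]
 [ 0.5211 -0.1833]
 [ 0.5167 -0.1235]]
plate centre [0.5396 0.0385] size [0.085  0.1352] ang 75.47457885742188
[[ 0.4635  0.0143]
 [ 0.5944 -0.0196]
 [ 0.6157  0.0627]
 [ 0.4848  0.0966]]
boss z.088 [ 0.493  -0.1475  0.088 ]
ring z.084 [0.5587 0.0249 0.084 ] saddle .062 [0.5019 0.036  0.062 ]
plate corners [0.6111 0.0461 0.008 ] [ 0.5925 -0.0204  0.008 ] [0.4641 0.0158 0.008 ] [0.4805 0.0816 0.008 ]
```

View pics/rect.png

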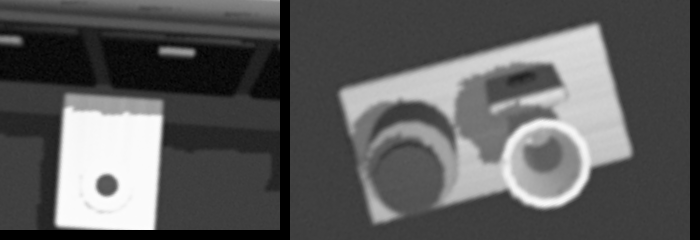

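Request:
{"name": "arm_command", "arguments": {
  "steps": [
    {"translation": [0.098, -0.1833, 0.267], "twist": [0, 0, -0.0463], "fingers": 1},
    {"translation": [0.098, -0.1833, 0.267], "twist": [0, 0, -0.0463], "fingers": 1},
    {"translation": [0.098, -0.1833, 0.267], "twist": [0, 0, -0.0463], "fingers": 1},
    {"translation": [0.098, -0.1833, 0.267], "twist": [0, 0, -0.0463], "fingers": 1},
    {"translation": [0.098, -0.1833, 0.267], "twist": [0, 0, -0.0463], "fingers": 1}
  ]
}}

```text
time: 5.75
eef_pos: [0.5601, 0.0265, 0.1241]
tcp_rot: [0.991, -0.133, -0.006, -0.0]
contact_force: [0.6, -0.8, -0.3]
opening: 0.996
finger_force: 0.0
```

Request:
{"name": "arm_command", "arguments": {
  "steps": [
    {"translation": [0, 0, 0.07], "twist": [0, 0, 0], "fingers": 1},
    {"translation": [0, 0, 0.1387], "twist": [0, 0, 0], "fingers": 1},
    {"translation": [0, 0, 0.1387], "twist": [0, 0, 0], "fingers": 1}
  ]
}}

```text
time: 6.12
eef_pos: [0.5595, 0.0244, 0.0235]
tcp_rot: [0.991, -0.135, -0.004, 0.0]
contact_force: [-0.1, 0.4, -0.8]
opening: 1.0
finger_force: 0.0
```

```bash
python3 -c "
from h import *
cam('top')
s=get_state();print(s['eef_pos'],Rn.from_quat(s['tcp_rot']).as_matrix().round(4),s['contact_force'],s['dq'])"
```

```text
[0.56215859 0.0241153  0.02649966] [[ 9.638e-01 -2.667e-01 -1.400e-03]
 [-2.667e-01 -9.638e-01  0.000e+00]
 [-1.400e-03  3.000e-04 -1.000e+00]] [ 1.17578632 -1.08359141  0.57238391] [ 0.00122789 -0.04840705 -0.05372934  0.00150359 -0.01098938  0.00382513]
```

Request:
{"name": "arm_command", "arguments": {
  "steps": [
    {"translation": [0, 0, 0], "twist": [0, 0, 0], "fingers": -1},
    {"translation": [0, 0, 0], "twist": [0, 0, 0], "fingers": -1},
    {"translation": [0, 0, 0], "twist": [0, 0, 0], "fingers": -1},
    {"translation": [0, 0, 0], "twist": [0, 0, 0], "fingers": -1},
    {"translation": [0, 0, 0], "twist": [0, 0, 0], "fingers": -1}
  ],
  "grip_force": 80
}}

```text
time: 6.8
eef_pos: [0.5648, 0.0238, 0.0292]
tcp_rot: [0.991, -0.134, 0.002, 0.001]
contact_force: [-2.0, -1.9, 7.6]
opening: 0.497
finger_force: 85.4
```

Request:
{"name": "arm_command", "arguments": {
  "steps": [
    {"translation": [0, 0, -0.03], "twist": [0, 0, 0], "fingers": -1},
    {"translation": [0, 0, -0.08], "twist": [0, 0, 0], "fingers": -1},
    {"translation": [0, 0, -0.08], "twist": [0, 0, 0], "fingers": -1}
  ]
}}

```text
time: 7.18
eef_pos: [0.5646, 0.0242, 0.0884]
tcp_rot: [0.991, -0.134, 0.004, 0.0]
contact_force: [1.2, 0.4, -8.5]
opening: 0.502
finger_force: 83.7
```

Request:
{"name": "arm_command", "arguments": {
  "steps": [
    {"translation": [-0.1012, 0.0387, 0], "twist": [0, 0, -0.88], "fingers": -1},
    {"translation": [-0.1012, 0.0387, 0], "twist": [0, 0, -0.88], "fingers": -1},
    {"translation": [-0.1012, 0.0387, 0], "twist": [0, 0, -0.88], "fingers": -1},
    {"translation": [-0.1012, 0.0387, 0], "twist": [0, 0, -0.88], "fingers": -1},
    {"translation": [-0.1012, 0.0387, 0], "twist": [0, 0, -0.88], "fingers": -1}
  ]
}}

```text
time: 7.8
eef_pos: [0.4796, 0.0172, 0.0834]
tcp_rot: [0.947, 0.323, -0.002, -0.001]
contact_force: [-0.0, -0.1, -7.9]
opening: 0.499
finger_force: 83.7
```

Request:
{"name": "arm_command", "arguments": {
  "steps": [
    {"translation": [0, 0, 0], "twist": [0, 0, -0.88], "fingers": -1},
    {"translation": [0, 0, 0], "twist": [0, 0, -0.88], "fingers": -1},
    {"translation": [0, 0, 0], "twist": [0, 0, -0.88], "fingers": -1},
    {"translation": [0, 0, 0], "twist": [0, 0, -0.88], "fingers": -1},
    {"translation": [0, 0, 0], "twist": [0, 0, -0.88], "fingers": -1}
  ]
}}

```text
time: 8.43
eef_pos: [0.4792, 0.0173, 0.0832]
tcp_rot: [0.704, 0.71, -0.001, -0.003]
contact_force: [0.1, 1.3, -7.7]
opening: 0.5
finger_force: 83.7
```

Request:
{"name": "arm_command", "arguments": {
  "steps": [
    {"translation": [0, 0, 0.06], "twist": [0, 0, -0.0672], "fingers": -1},
    {"translation": [0, 0, 0.0747], "twist": [0, 0, -0.0672], "fingers": -1},
    {"translation": [0, 0, 0.0747], "twist": [0, 0, -0.0672], "fingers": -1}
  ]
}}

```text
time: 8.8
eef_pos: [0.4798, 0.0173, 0.029]
tcp_rot: [0.681, 0.732, -0.001, -0.003]
contact_force: [-2.1, 1.5, -1.7]
opening: 0.492
finger_force: 86.8
```

```bash
cat > e.py <<'E'
from h import *
np.set_printoptions(precision=4,suppress=True)
p=cam('top');q=cam('scene');w=cam('wrist');s=get_state();print(s['time'],s['eef_pos'],Rn.from_quat(s['tcp_rot']).as_matrix(),s['contact_force'],s['dq'],s['qpos'])
c=lambda p,X,n:cv2.resize(p['pixels'][max(0,int(proj(p,X)[0])-n*3//4):int(proj(p,X)[0])+n*3//4,int(proj(p,X)[1])-n:int(proj(p,X)[1])+n],(400,300),interpolation=cv2.INTER_CUBIC)
X=[.49,-.08,.06]
im=np.vstack([np.hstack([c(p,X,70),c(q,X,70)]),np.hstack([cv2.resize(w['pixels'],(400,300)),np.zeros((300,400,3),np.uint8)])])
import sys;cv2.imwrite('pics/'+sys.argv[1],im[:,:,::-1])
E
python3 e.py pre.png
```

```text
8.95 [0.4798 0.0173 0.0291] [[-0.0717  0.9974 -0.0049]
 [ 0.9974  0.0717  0.0014]
 [ 0.0017 -0.0048 -1.    ]] [-2.8345  1.6639 -3.5247] [-0.0014  0.0006  0.0007 -0.0021 -0.009   0.0002] [-0.176   0.1385  2.1709  0.0007  0.8372 -0.2482]
```

View pics/pre.png

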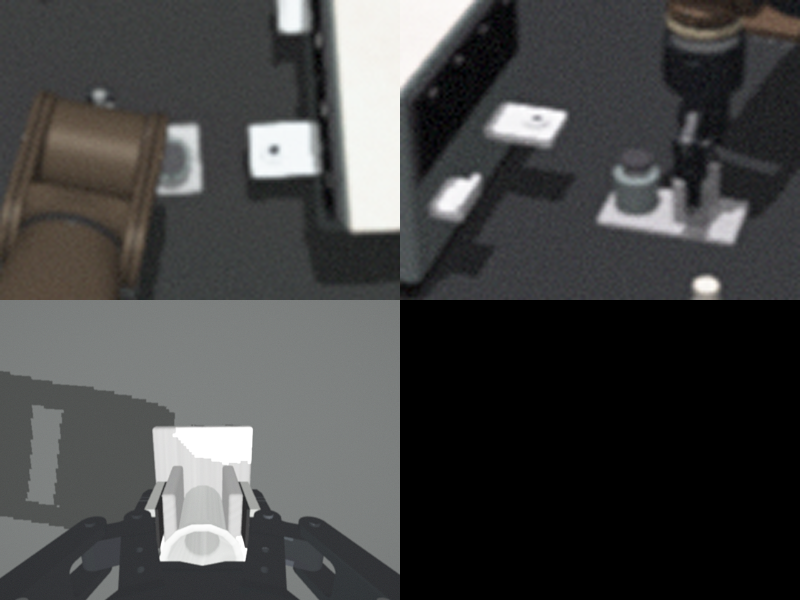

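```bash
cat > f.py <<'E'
from h import *
np.set_printoptions(precision=4,suppress=True)
p=cam('top');s=get_state();X=[.49,-.08,.06]
o=np.array(proj(p,X)).astype(int)-[52,70]
R=Rn.from_quat(s['tcp_rot']).as_matrix();tx=R[:2,0];n=np.array([-tx[1],tx[0]]);jd=-tx
print('TCP',s['eef_pos'])
for r,c in((124,200),(192,202)): print('seen plate corner',onz(p,o+np.array([r,c])/2.857,.008)[:2])
org=s['eef_pos'][:2]+.064*jd
for sgn in(1,-1): print('exp',org+.03*jd+sgn*.035*n)
print('boss seen top',onz(p,o+np.array([150,274])/2.857,.088),'lug corners',[onz(p,o+np.array(k)/2.857,.086)[:2] for k in((122,248),(178,252))])
# wrist views boss triangulated
import pickle
a=pickle.load(open('w2.pkl','rb'))
print('tri boss',tri((a,(139,373)),(p,o+np.array([150,274])/2.857)))
g=cv2.cvtColor(p['pixels'],cv2.COLOR_RGB2GRAY)
E
python3 f.py
```

```text
TCP [0.48   0.0172 0.0291]
seen plate corner [ 0.5189 -0.0811]
seen plate corner [ 0.4484 -0.0838]
exp [ 0.4518 -0.0791]
exp [ 0.5216 -0.074 ]
boss seen top [ 0.4891 -0.1513  0.088 ] lug corners [array([ 0.5162, -0.1259]), array([ 0.4615, -0.1301])]
tri boss (array([ 0.4908, -0.1534,  0.0468]), [1.4, 1.4])
```

Request:
{"name": "arm_command", "arguments": {
  "steps": [
    {"translation": [0, 0, -0.002], "twist": [0, 0, 0], "fingers": -1},
    {"translation": [-0.05, 0.001, -0.002], "twist": [0, 0, 0], "fingers": -1},
    {"translation": [-0.1, 0.001, -0.002], "twist": [0, 0, 0], "fingers": -1},
    {"translation": [-0.1325, 0.001, -0.002], "twist": [0, 0, 0], "fingers": -1},
    {"translation": [-0.1325, 0.001, -0.002], "twist": [0, 0, 0], "fingers": -1}
  ]
}}

```text
time: 9.62
eef_pos: [0.4905, -0.0843, 0.0317]
tcp_rot: [0.682, 0.731, 0.0, 0.001]
contact_force: [-0.0, 1.3, -8.6]
opening: 0.499
finger_force: 85.8
```

Request:
{"name": "arm_command", "arguments": {
  "steps": [
    {"translation": [0, 0, 0.003], "twist": [0, 0, 0], "fingers": -1},
    {"translation": [0, 0, 0.005], "twist": [0, 0, 0], "fingers": -1},
    {"translation": [0, 0, 0.005], "twist": [0, 0, 0], "fingers": -1}
  ]
}}

```text
time: 10.0
eef_pos: [0.4898, -0.0822, 0.0291]
tcp_rot: [0.68, 0.733, -0.001, -0.0]
contact_force: [-4.2, -0.9, 5.4]
opening: 0.503
finger_force: 87.4
```

```bash
python3 e.py placed.png
```

```text
10.15 [ 0.4899 -0.0822  0.0292] [[-0.0742  0.9972 -0.0009]
 [ 0.9972  0.0742 -0.0007]
 [-0.0006 -0.0009 -1.    ]] [-5.04   -1.4699  6.3474] [-0.0006  0.0033  0.0012  0.0026 -0.0014 -0.0028] [-0.3704  0.17    2.134  -0.0013  0.8381 -0.4437]
```

View pics/placed.png

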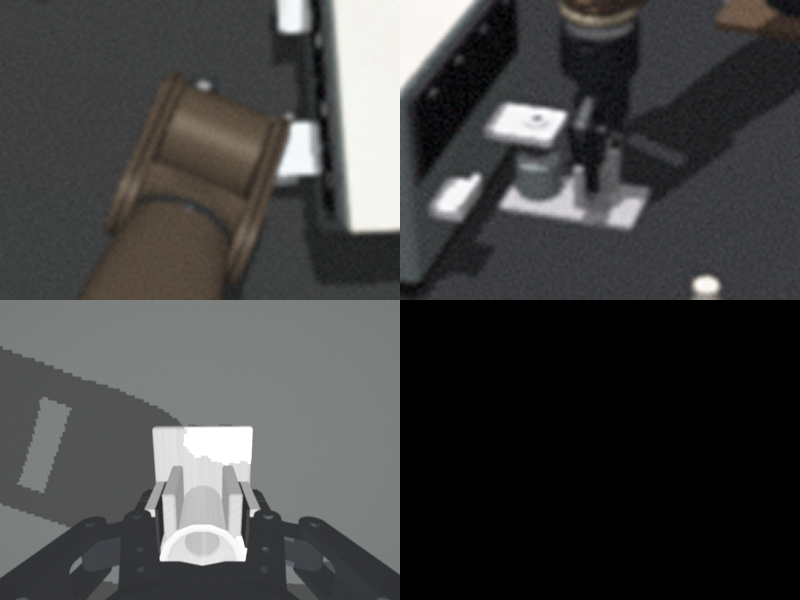

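Request:
{"name": "arm_command", "arguments": {
  "steps": [
    {"translation": [0, -0.002, 0], "twist": [0, 0, 0], "fingers": -1},
    {"translation": [0, -0.002, 0], "twist": [0, 0, 0], "fingers": -1},
    {"translation": [0, -0.002, 0], "twist": [0, 0, 0], "fingers": 1},
    {"translation": [0, -0.002, 0], "twist": [0, 0, 0], "fingers": 1},
    {"translation": [0, -0.002, 0], "twist": [0, 0, 0], "fingers": 1}
  ]
}}

```text
time: 10.78
eef_pos: [0.4884, -0.0825, 0.0278]
tcp_rot: [0.681, 0.732, 0.0, 0.0]
contact_force: [0.4, -0.9, 0.6]
opening: 1.001
finger_force: 0.0
```

Request:
{"name": "arm_command", "arguments": {
  "steps": [
    {"translation": [0, -0.002, -0.04], "twist": [0, 0, 0], "fingers": 1},
    {"translation": [0, -0.002, -0.1], "twist": [0, 0, 0], "fingers": 1},
    {"translation": [0.08, -0.002, -0.16], "twist": [0, 0, 0], "fingers": 1},
    {"translation": [0.13, -0.002, -0.22], "twist": [0, 0, 0], "fingers": 1},
    {"translation": [0.13, -0.002, -0.26], "twist": [0, 0, 0], "fingers": 1}
  ]
}}

```text
time: 11.4
eef_pos: [0.4795, 0.0167, 0.2248]
tcp_rot: [0.68, 0.733, 0.001, 0.001]
contact_force: [0.2, -0.3, 0.1]
opening: 1.0
finger_force: 0.0
```

```bash
cat > g.py <<'E'
from h import *
import pickle
np.set_printoptions(precision=4,suppress=True)
p=cam('wrist');s=get_state();print(s['time'],s['eef_pos'],s['tcp_rot'],s['dq'])
pickle.dump({k:p[k] for k in('pixels','Kn','Rw','tw')},open('w3.pkl','wb'))
t=cam('top')
X=[.49,-.12,.06]
r,c=map(int,proj(p,X));print('crop0',r-110,c-150)
r=max(r,110)
im=cv2.resize(p['pixels'][r-110:r+110,c-150:c+150],(600,440),interpolation=cv2.INTER_CUBIC)
cv2.imwrite('pics/w3.png',im[:,:,::-1]);print('row0',r-110,'col0',c-150)
for q in 'socket_mouth saddle_top jack lift_pad'.split():
    print(q,[(np.round(d['point'],1).tolist(),round(d['conf'],2)) for d in recognise(p,q)[:2]])
E
python3 g.py
```

```text
11.45 [0.4823 0.016  0.2302] [0.6799 0.7333 0.0032 0.0045] [-0.0335  0.0324 -0.0076 -0.0094 -0.1228 -0.0182]
crop0 256 172
row0 256 col0 172
socket_mouth [([338.6, 327.5], 0.97)]
saddle_top [([379.0, 326.2], 0.71)]
jack [([319.8, 325.8], 0.65), ([146.7, 575.5], 0.48)]
lift_pad [([409.0, 341.5], 0.8)]
```

View pics/w3.png

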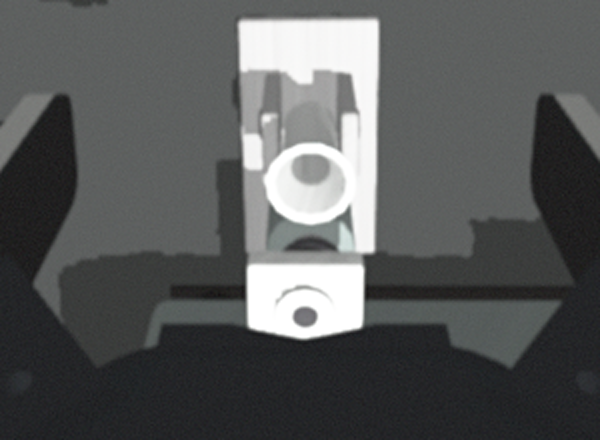

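```bash
cat > i.py <<'E'
from h import *
import pickle
np.set_printoptions(precision=4,suppress=True)
a=pickle.load(open('w3.pkl','rb'))
p=cam('wrist');s=get_state();print(s['eef_pos'],s['tcp_rot'],s['dq'])
g=lambda p:cv2.cvtColor(p['pixels'],cv2.COLOR_RGB2GRAY)
def tr(rc,n=14):
    r,c=map(int,rc);T=g(a)[r-n:r+n,c-n:c+n];m=cv2.matchTemplate(g(p)[r-n-12:r+n+12,c-n-12:c+n+12],T,cv2.TM_CCOEFF_NORMED)
    _,v,_,l=cv2.minMaxLoc(m);return [rc[0]+l[1]-12,rc[1]+l[0]-12]
for n,rc,z in(('ring',(347.5,327),.084),('tailL',(265,291),.008),('tailR',(265,361.5),.008),('boss',(414,324.5),.088),('lugL',(388,295.5),.086),('lugR',(388,353.5),.086)):
    q=tr(rc);print(n,q,onz(p,q,z)[:2],'old',onz(a,rc,z)[:2])
pickle.dump({k:p[k] for k in('pixels','Kn','Rw','tw')},open('w4.pkl','wb'))
E
python3 i.py
```

```text
[0.4786 0.0144 0.2207] [ 0.6812  0.7321 -0.001  -0.0015] [-0.0022  0.0041 -0.0009 -0.0002  0.0017 -0.    ]
ring [347.5, 330] [ 0.4914 -0.0855] old [ 0.4911 -0.0859]
tailL [264, 293] [ 0.453  -0.0429] old [ 0.4531 -0.0434]
tailR [264, 364.5] [ 0.5225 -0.0377] old [ 0.5224 -0.0382]
boss [414, 326.5] [ 0.4932 -0.1471] old [ 0.4939 -0.1484]
lugL [389, 297.5] [ 0.4671 -0.1255] old [ 0.4674 -0.1255]
lugR [389, 356.5] [ 0.5165 -0.1219] old [ 0.5166 -0.1219]
```

```bash
python3 -c "
from h import *
np.set_printoptions(precision=4,suppress=True)
im=cv2.imread('pics/placed.png')
p=read_camera('wrist');T=np.array(p['T_tool_cam']);print(T)
M=np.linalg.inv(T)
for y in(-.003,0,.003):
  for z in (-.055,):
    c=M@[0.006,y,z,1];u=np.array(p['K'])@c[:3];print(y,u[:2]/u[2])
"
```

```text
[[ 0.0005 -0.961  -0.2765  0.071 ]
 [ 1.      0.0002  0.0013  0.0002]
 [-0.0012 -0.2765  0.961  -0.1419]
 [ 0.      0.      0.      1.    ]]
-0.003 [310.9097 386.0331]
0 [322.3095 386.03  ]
0.003 [333.7085 386.0269]
```

Request:
{"name": "arm_command", "arguments": {
  "steps": [
    {"translation": [-0.05, -0.001, 0.05], "twist": [0, 0, 0], "fingers": 1},
    {"translation": [-0.1315, -0.001, 0.1], "twist": [0, 0, 0], "fingers": 1},
    {"translation": [-0.1315, -0.001, 0.16], "twist": [0, 0, 0], "fingers": 1},
    {"translation": [-0.1315, -0.001, 0.24], "twist": [0, 0, 0], "fingers": 1},
    {"translation": [-0.1315, -0.001, 0.26], "twist": [0, 0, 0], "fingers": 1}
  ]
}}

```text
time: 12.42
eef_pos: [0.4817, -0.0827, 0.0227]
tcp_rot: [0.681, 0.732, -0.002, -0.005]
contact_force: [-0.4, -0.8, 0.6]
opening: 1.002
finger_force: 0.0
```

Request:
{"name": "arm_command", "arguments": {
  "steps": [
    {"translation": [0, 0, 0], "twist": [0, 0, 0], "fingers": -1},
    {"translation": [0, 0, 0], "twist": [0, 0, 0], "fingers": -1},
    {"translation": [0, 0, 0], "twist": [0, 0, 0], "fingers": -1},
    {"translation": [0, 0, -0.003], "twist": [0, 0, 0], "fingers": -1},
    {"translation": [0, 0, -0.005], "twist": [0, 0, 0], "fingers": -1}
  ]
}}

```text
time: 13.05
eef_pos: [0.4859, -0.0837, 0.0317]
tcp_rot: [0.681, 0.733, 0.0, 0.0]
contact_force: [1.5, -0.0, -5.4]
opening: 0.499
finger_force: 82.5
```

Request:
{"name": "arm_command", "arguments": {
  "steps": [
    {"translation": [0, 0, 0], "twist": [0, 0, 0], "fingers": -1},
    {"translation": [0, 0, 0], "twist": [0, 0, 0], "fingers": -1}
  ]
}}

```text
time: 13.3
eef_pos: [0.4858, -0.0835, 0.0315]
tcp_rot: [0.681, 0.732, -0.0, -0.0]
contact_force: [0.8, 1.7, -1.0]
opening: 0.498
finger_force: 82.9
```

Request:
{"name": "arm_command", "arguments": {
  "steps": [
    {"translation": [0, 0.002, -0.002], "twist": [0, 0, 0], "fingers": -1},
    {"translation": [0, 0.002, -0.002], "twist": [0, 0, 0], "fingers": -1},
    {"translation": [0, 0.002, 0.0], "twist": [0, 0, 0], "fingers": -1},
    {"translation": [0, 0.002, 0.004], "twist": [0, 0, 0], "fingers": -1},
    {"translation": [0, 0.002, 0.004], "twist": [0, 0, 0], "fingers": -1}
  ]
}}

```text
time: 13.92
eef_pos: [0.4863, -0.083, 0.0316]
tcp_rot: [0.681, 0.732, -0.001, -0.003]
contact_force: [-15.0, 4.7, 22.1]
opening: 0.5
finger_force: 85.9
```

Request:
{"name": "arm_command", "arguments": {
  "steps": [
    {"translation": [0, 0, 0], "twist": [0, 0, 0], "fingers": -1},
    {"translation": [0, 0, 0], "twist": [0, 0, 0], "fingers": 1},
    {"translation": [0, 0, 0], "twist": [0, 0, 0], "fingers": 1},
    {"translation": [0, 0, 0], "twist": [0, 0, 0], "fingers": 1}
  ]
}}

```text
time: 14.42
eef_pos: [0.4879, -0.0838, 0.0287]
tcp_rot: [0.681, 0.732, 0.0, 0.0]
contact_force: [-0.4, -0.4, 0.3]
opening: 0.999
finger_force: 0.0
```

Request:
{"name": "arm_command", "arguments": {
  "steps": [
    {"translation": [0, -0.001, -0.04], "twist": [0, 0, 0], "fingers": 1},
    {"translation": [0, -0.001, -0.1], "twist": [0, 0, 0], "fingers": 1},
    {"translation": [0.08, -0.001, -0.16], "twist": [0, 0, 0], "fingers": 1},
    {"translation": [0.13, -0.001, -0.22], "twist": [0, 0, 0], "fingers": 1},
    {"translation": [0.13, -0.001, -0.26], "twist": [0, 0, 0], "fingers": 1}
  ]
}}

```text
time: 15.05
eef_pos: [0.4796, 0.0155, 0.2254]
tcp_rot: [0.68, 0.733, 0.001, 0.001]
contact_force: [1.1, -0.9, -0.2]
opening: 1.001
finger_force: 0.0
```

```bash
cp w3.pkl w3b.pkl; python3 -c "
from h import *
read_camera('top');read_camera('top');read_camera('top')
p=cam('wrist');s=get_state();print(s['eef_pos'],s['dq'])
import pickle;pickle.dump({k:p[k] for k in('pixels','Kn','Rw','tw')},open('w5.pkl','wb'))
a=pickle.load(open('w3.pkl','rb'))
g=lambda p:cv2.cvtColor(p['pixels'],cv2.COLOR_RGB2GRAY)
def tr(rc,n=14):
    r,c=map(int,rc);T=g(a)[r-n:r+n,c-n:c+n];m=cv2.matchTemplate(g(p)[r-n-14:r+n+14,c-n-14:c+n+14],T,cv2.TM_CCOEFF_NORMED)
    _,v,_,l=cv2.minMaxLoc(m);return [rc[0]+l[1]-14,rc[1]+l[0]-14]
for n,rc,z in(('ring',(347.5,327),.084),('tailL',(265,291),.008),('tailR',(265,361.5),.008),('boss',(414,324.5),.088),('lugL',(388,295.5),.086),('lugR',(388,353.5),.086)):
    q=tr(rc);print(n,q,onz(p,q,z)[:2].round(4))
"
```

```text
[0.47991453 0.01358174 0.22371967] [-0.0135148   0.0291852   0.04094417 -0.00022717  0.00448565  0.00150491]
ring [341.5, 320] [ 0.4868 -0.0846]
tailL [260, 285] [ 0.449  -0.0421]
tailR [260, 355.5] [ 0.5183 -0.0371]
boss [414, 323.5] [ 0.4947 -0.1527]
lugL [384, 293.5] [ 0.4671 -0.1257]
lugR [384, 351.5] [ 0.5164 -0.1222]
```

Request:
{"name": "arm_command", "arguments": {
  "steps": [
    {"translation": [0.377, 0.054, -0.167], "twist": [0, 0, 0.483], "fingers": 1},
    {"translation": [0.377, 0.054, -0.167], "twist": [0, 0, 0.483], "fingers": 1},
    {"translation": [0.377, 0.054, -0.167], "twist": [0, 0, 0.483], "fingers": 1},
    {"translation": [0.377, 0.054, -0.167], "twist": [0, 0, 0.483], "fingers": 1},
    {"translation": [0.377, 0.054, -0.167], "twist": [0, 0, 0.483], "fingers": 1}
  ]
}}

```text
time: 15.88
eef_pos: [0.4984, 0.2864, 0.3408]
tcp_rot: [0.843, 0.538, -0.002, -0.0]
contact_force: [0.6, -0.3, 0.5]
opening: 0.996
finger_force: 0.0
```

```bash
cat > j.py <<'E'
from h import *
import pickle
np.set_printoptions(precision=4,suppress=True)
read_camera('top');read_camera('top');read_camera('top')
p=cam('wrist');s=get_state();print(s['time'],s['eef_pos'],s['tcp_rot'],s['dq'],-p['Rw'].T@p['tw'])
pickle.dump({k:p[k] for k in('pixels','Kn','Rw','tw')},open('w6.pkl','wb'));save(p,'w6.png')
for q in 'bar_top bar driver marker holder'.split():
    print(q,[(np.round(d['point'],1).tolist(),round(d['conf'],2),onz(p,d['point'],.2)[:2]) for d in recognise(p,q)[:2]])
E
python3 j.py
```

```text
16.075 [0.4984 0.2855 0.3406] [ 0.8422  0.5392 -0.0019 -0.0001] [-0.0359 -0.0103  0.04   -0.003   0.0037 -0.0013] [0.5284 0.3517 0.4836]
bar_top [([430.0, 424.6], 0.15, array([0.5028, 0.0794]))]
bar [([120.9, 289.6], 0.87, array([0.5088, 0.3665]))]
driver [([57.5, 287.6], 0.66, array([0.5255, 0.4037])), ([175.7, 300.2], 0.56, array([0.4991, 0.3289]))]
marker [([174.1, 302.2], 0.9, array([0.5009, 0.3293])), ([469.4, 546.6], 0.28, array([ 0.5898, -0.0089]))]
holder [([431.1, 426.4], 0.64, array([0.5038, 0.0776])), ([120.3, 304.3], 0.56, array([0.5184, 0.3625]))]
```

View pics/w6.png

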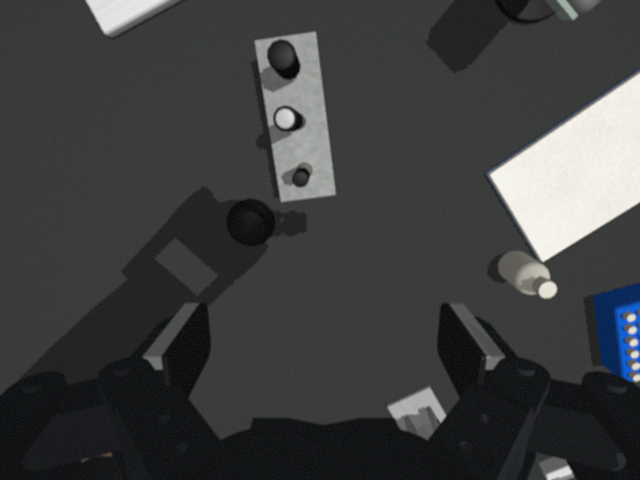

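```bash
python3 -c "
from h import *
import pickle
np.set_printoptions(precision=4,suppress=True)
p=pickle.load(open('w6.pkl','rb'))
C=[onz(p,q,.07)[:2] for q in((40,255),(32,317),(193,336),(202,280))];C=np.array(C);print(C,C.mean(0))
d=(C[0]+C[1]-C[2]-C[3])/2;print('row',np.linalg.norm(d),np.degrees(np.arctan2(d[1],d[0])))
print('bartop',onz(p,(118,285.5),.2),'driver',onz(p,(55,283),.15),'marker',onz(p,(177,300.5),.145))
print('lamp',onz(p,(10,560),.3),onz(p,(10,530),.02))
"
```

```text
[[0.5022 0.4547]
 [0.5599 0.436 ]
 [0.5128 0.2856]
 [0.4535 0.3019]] [0.5071 0.3696]
row 0.15896418480723637 72.44930972998418
bartop [0.5071 0.3694 0.2   ] driver [0.5225 0.416  0.15  ] marker [0.4932 0.3233 0.145 ]
lamp [0.6393 0.354  0.3   ] [0.7793 0.3707 0.02  ]
```

Request:
{"name": "arm_command", "arguments": {
  "steps": [
    {"translation": [0.1064, -0.0364, 0.155], "twist": [0, 0, -0.12], "fingers": 1},
    {"translation": [0.1064, -0.0364, 0.155], "twist": [0, 0, -0.12], "fingers": 1},
    {"translation": [0.1064, -0.0364, 0.155], "twist": [0, 0, -0.12], "fingers": 1},
    {"translation": [0.1064, -0.0364, 0.155], "twist": [0, 0, -0.12], "fingers": 1}
  ]
}}

```text
time: 16.82
eef_pos: [0.5071, 0.3686, 0.2257]
tcp_rot: [0.807, 0.591, -0.001, 0.0]
contact_force: [-0.3, -0.8, 0.4]
opening: 1.004
finger_force: 0.0
```

```bash
cat > k.py <<'E'
from h import *
import pickle
np.set_printoptions(precision=4,suppress=True)
read_camera('top');read_camera('top');read_camera('top')
p=cam('wrist');s=get_state();print(s['time'],s['eef_pos'],s['tcp_rot'],s['dq'])
pickle.dump({k:p[k] for k in('pixels','Kn','Rw','tw')},open('w7.pkl','wb'));save(p,'w7.png')
r,c=proj(p,[.5071,.3694,.2]);print('exp',r,c)
g=cv2.cvtColor(p['pixels'],cv2.COLOR_RGB2GRAY);r0,c0=int(r)-60,int(c)-60
m=(g[r0:r0+120,c0:c0+120]>170).astype(np.uint8)
n,l,st,ce=cv2.connectedComponentsWithStats(m)
for i in range(1,n):
    if st[i,4]>60: print(st[i],ce[i][::-1]+[r0,c0],onz(p,ce[i][::-1]+[r0,c0],.2)[:2])
for q in('bar_top','bar'): print(q,[(d['point'],round(d['conf'],2)) for d in recognise(p,q)[:2]])
E
python3 k.py
```

```text
17.025 [0.5087 0.3689 0.2299] [0.8074 0.5901 0.0023 0.0005] [ 0.0007 -0.0006  0.0053  0.0014 -0.0015  0.0017]
exp 283.63366402682357 319.43610724838413
[ 86  13  11  20 103] [245.9417 351.6214] [0.5271 0.3828]
[ 77  33  19  30 185] [271.8   344.627] [0.5203 0.3715]
bar_top [([257.0, 316.1], 0.81)]
bar []
```

```bash
python3 -c "
from h import *
import pickle
p=pickle.load(open('w7.pkl','rb'));g=cv2.cvtColor(p['pixels'],cv2.COLOR_RGB2GRAY)
for r in range(190,330,5): print(r,*['%3d'%g[r,c] for c in range(270,370,5)])
for z in(.2,.15,.1): print(z,proj(p,[.5071,.3694,z]))
"
```

```text
190  60  35  77 169 170 167 172 168 172 167 172 169 170 169 173 165 163 167  65  65
195  54  37  66 167 166 166 169 169 165 156 159 160 172 171 175 174 169 174  64  65
200  66  38  54 163 165 166 168 169 162 165 162 163 167 174 173 175 173 172  62  64
205  65  38  44 164 162 169 167 168 161 160 163 158 161 171 181 166 165 167  63  64
210  61  38  43 161 165 172 166 164 167 168 161 163 165 163 171 173 171 176  63  64
215  39  39  40 168 172 171 163 165 156  79  88  91 166 171 173 171 165 175  64  63
220  40  42  41 167 144 116 103 106  76  82  89  96 125 175 174 175 169 175  58  65
225  38  35  35 105  97  95  98 107  86  82  86  96 144 165 169 172 166 173  64  63
230  39  40  37 102 104  98  99  96  71  16  14  32 126 102 111 126 164 166  64  62
235  36  38  42 100 105 100 101 100  17  14  16  15  39  98 101 152 165 168  62  65
240  40  40  39 101 102 100 101 123  12  16  18  17  17 107 100 143 171 170  63  63
245  34  40  38 101 102  99  96  57  20  19  20  21  17 104 105 140 171 167  65  61
250  62  43  39  95  99 102  94  31  23  18  20  18  18 103 101 168 174 172  62  64
255  49 
[... 758 characters left out ...]
5  65 115 161 161 165 160  99  15  11  20 128 162 163 164 165 151  62  66
305  19  64  63 110 159 158 164 167  71  10  12   8 102 171 175 168 163 134  64  65
310  27  62  63 104 163 160 164 162  50  16  20  20  96 163 167 166 162 133  63  65
315  26  63  65  64  66  60  64  63  16  43  49  55  33  64  63  65  62  66  60  66
320  21  67  64  64  66  65  65  63  30  32  35  37  35  63  65  63  62  65  63  67
325  35  64  62  67  65  63  67  65  36  29  29  34  56  65  66  64  65  67  63  63
0.2 [np.float64(283.63366402682357), np.float64(319.43610724838413)]
0.15 [np.float64(251.96540804304126), np.float64(319.9266252613911)]
0.1 [np.float64(231.14366039824267), np.float64(320.24913883104557)]
```

Request:
{"name": "arm_command", "arguments": {
  "steps": [
    {"translation": [0, -0.0027, 0.04], "twist": [0, 0, 0], "fingers": 1},
    {"translation": [0, -0.0027, 0.09], "twist": [0, 0, 0], "fingers": 1},
    {"translation": [0, -0.0027, 0.108], "twist": [0, 0, 0], "fingers": 1},
    {"translation": [0, -0.0027, 0.108], "twist": [0, 0, 0], "fingers": 1}
  ]
}}

```text
time: 17.62
eef_pos: [0.5053, 0.3696, 0.1456]
tcp_rot: [0.807, 0.59, -0.001, -0.0]
contact_force: [-0.7, 0.3, -0.1]
opening: 1.003
finger_force: 0.0
```

Request:
{"name": "arm_command", "arguments": {
  "steps": [
    {"translation": [0, 0, 0], "twist": [0, 0, 0], "fingers": -1},
    {"translation": [0, 0, 0], "twist": [0, 0, 0], "fingers": -1},
    {"translation": [0, 0, 0], "twist": [0, 0, 0], "fingers": -1},
    {"translation": [0, 0, 0], "twist": [0, 0, 0], "fingers": -1},
    {"translation": [0, 0, 0], "twist": [0, 0, 0], "fingers": -1}
  ],
  "grip_force": 70
}}

```text
time: 18.25
eef_pos: [0.5059, 0.3701, 0.1466]
tcp_rot: [0.807, 0.591, 0.001, 0.0]
contact_force: [0.8, 0.3, 2.1]
opening: 0.192
finger_force: 68.1
```

Request:
{"name": "arm_command", "arguments": {
  "steps": [
    {"translation": [0, 0, 0], "twist": [0, 0, 0], "fingers": -1},
    {"translation": [0, 0, 0], "twist": [0, 0, 0], "fingers": -1}
  ]
}}

```text
time: 18.5
eef_pos: [0.5059, 0.3701, 0.1466]
tcp_rot: [0.807, 0.591, 0.001, 0.0]
contact_force: [1.1, -0.1, 5.1]
opening: 0.195
finger_force: 68.1
```

Request:
{"name": "arm_command", "arguments": {
  "steps": [
    {"translation": [0, 0, -0.06], "twist": [0, 0, 0], "fingers": -1},
    {"translation": [0, 0, -0.13], "twist": [0, 0, 0], "fingers": -1},
    {"translation": [0, 0, -0.187], "twist": [0, 0, 0], "fingers": -1},
    {"translation": [0, 0, -0.187], "twist": [0, 0, 0], "fingers": -1}
  ]
}}

```text
time: 19.0
eef_pos: [0.5067, 0.3707, 0.2901]
tcp_rot: [0.807, 0.591, 0.004, 0.001]
contact_force: [0.4, -0.9, -1.8]
opening: 0.193
finger_force: 69.4
```

Request:
{"name": "arm_command", "arguments": {
  "steps": [
    {"translation": [-0.322, 0.088, 0], "twist": [0, 0, -0.363], "fingers": -1},
    {"translation": [-0.322, 0.088, 0], "twist": [0, 0, -0.363], "fingers": -1},
    {"translation": [-0.322, 0.088, 0], "twist": [0, 0, -0.363], "fingers": -1},
    {"translation": [-0.322, 0.088, 0], "twist": [0, 0, -0.363], "fingers": -1},
    {"translation": [-0.322, 0.088, 0], "twist": [0, 0, -0.363], "fingers": -1}
  ]
}}

```text
time: 19.62
eef_pos: [0.4938, 0.1164, 0.2826]
tcp_rot: [0.683, 0.731, -0.002, -0.002]
contact_force: [-0.5, 0.0, -1.1]
opening: 0.188
finger_force: 69.4
```

```bash
python3 -c "
from h import *
read_camera('top');read_camera('top');read_camera('top')
s=get_state();print(s['time'],s['eef_pos'],Rn.from_quat(s['tcp_rot']).as_matrix().round(4),s['contact_force'],s['opening'],s['dq'].round(3))"
```

```text
19.775 [0.49445788 0.11993511 0.28395303] [[-7.220e-02  9.974e-01 -3.500e-03]
 [ 9.974e-01  7.220e-02  5.000e-04]
 [ 8.000e-04 -3.400e-03 -1.000e+00]] [ 0.04846193  0.25286847 -1.82350545] 0.1972637458582115 [ 0.03   0.004 -0.021 -0.     0.002  0.002]
```

Request:
{"name": "arm_command", "arguments": {
  "steps": [
    {"translation": [-0.2712, -0.0308, 0], "twist": [0, 0, 0], "fingers": -1},
    {"translation": [-0.2712, -0.0308, 0], "twist": [0, 0, 0], "fingers": -1},
    {"translation": [-0.2712, -0.0308, 0.03], "twist": [0, 0, 0], "fingers": -1},
    {"translation": [-0.2712, -0.0308, 0.05], "twist": [0, 0, 0], "fingers": -1},
    {"translation": [-0.2712, -0.0308, 0.05], "twist": [0, 0, 0], "fingers": -1}
  ]
}}

```text
time: 20.4
eef_pos: [0.486, -0.0842, 0.2456]
tcp_rot: [0.681, 0.732, -0.001, -0.003]
contact_force: [0.6, 0.2, -1.6]
opening: 0.196
finger_force: 69.4
```

```bash
cat > l.py <<'E'
from h import *
import pickle
np.set_printoptions(precision=4,suppress=True)
read_camera('top');read_camera('top');read_camera('top')
w=cam('wrist');q=cam('scene');s=get_state();print(s['time'],s['eef_pos'],Rn.from_quat(s['tcp_rot']).as_matrix(),s['contact_force'],s['dq'].round(3))
pickle.dump({k:w[k] for k in('pixels','Kn','Rw','tw')},open('w8.pkl','wb'))
R=Rn.from_quat(s['tcp_rot']).as_matrix();b=s['eef_pos']+R@[0,0,.1366]
print('bar bottom exp',b,'px wrist',proj(w,b),'ring px',proj(w,[.4862,-.0846,.084]))
for n,p in(('w',w),('s',q)):
    for k in('socket_mouth','bar'): print(n,k,[(d['point'],round(d['conf'],2)) for d in recognise(p,k)[:2]])
c=lambda p,X,n:cv2.resize(p['pixels'][int(proj(p,X)[0])-n*3//4:int(proj(p,X)[0])+n*3//4,int(proj(p,X)[1])-n:int(proj(p,X)[1])+n],(400,300),interpolation=cv2.INTER_CUBIC)
X=[.487,-.085,.12];print('scene crop0',[int(v) for v in proj(q,X)])
rr=w['pixels'][240:480,160:480]
cv2.imwrite('pics/w8.png',np.hstack([cv2.resize(rr,(400,300)),c(q,X,64)])[:,:,::-1])
E
python3 l.py
```

```text
20.65 [ 0.4877 -0.0835  0.2494] [[-0.0752  0.9972  0.0014]
 [ 0.9972  0.0752 -0.0003]
 [-0.0004  0.0014 -1.    ]] [ 0.0137  0.0593 -2.0666] [-0.005 -0.003  0.003 -0.003 -0.001 -0.002]
bar bottom exp [ 0.4879 -0.0835  0.1128] px wrist [np.float64(228.76439686948117), np.float64(323.1019695295094)] ring px [np.float64(221.11625234094367), np.float64(320.9070978292991)]
w socket_mouth [([218.1, 321.2], 0.86)]
w bar [([344.2, 326.5], 0.77)]
s socket_mouth [([234.5, 328.3], 0.51)]
s bar [([200.2, 323.7], 0.5)]
scene crop0 [221, 326]
```

View pics/w8.png

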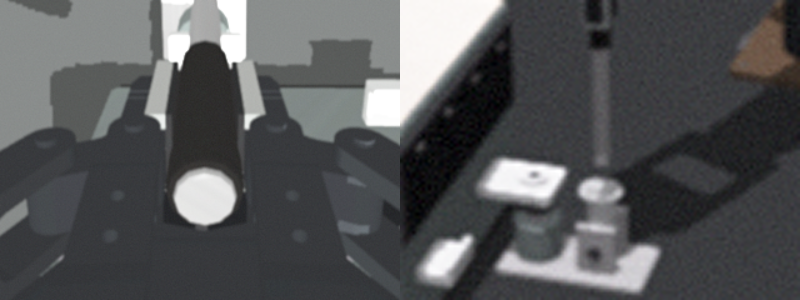

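Request:
{"name": "arm_command", "arguments": {
  "steps": [
    {"translation": [-0.0015, -0.002, 0.03], "twist": [0, 0, 0], "fingers": -1},
    {"translation": [-0.0015, -0.002, 0.04], "twist": [0, 0, 0], "fingers": -1},
    {"translation": [-0.0015, -0.002, 0.055], "twist": [0, 0, 0], "fingers": -1},
    {"translation": [-0.0015, -0.002, 0.07], "twist": [0, 0, 0], "fingers": -1},
    {"translation": [-0.0015, -0.002, 0.07], "twist": [0, 0, 0], "fingers": -1}
  ]
}}

```text
time: 21.48
eef_pos: [0.4852, -0.0858, 0.195]
tcp_rot: [0.681, 0.732, -0.0, -0.001]
contact_force: [-0.1, 0.9, -1.9]
opening: 0.193
finger_force: 69.4
```

Request:
{"name": "arm_command", "arguments": {
  "steps": [
    {"translation": [0, 0, 0.012], "twist": [0, 0, 0], "fingers": -1},
    {"translation": [0, 0, 0.022], "twist": [0, 0, 0], "fingers": -1},
    {"translation": [0, 0, 0.03], "twist": [0, 0, 0], "fingers": -1},
    {"translation": [0, 0, 0.033], "twist": [0, 0, 0], "fingers": -1},
    {"translation": [0, 0, 0.033], "twist": [0, 0, 0], "fingers": -1}
  ]
}}

```text
time: 22.1
eef_pos: [0.4857, -0.0861, 0.1715]
tcp_rot: [0.681, 0.732, -0.0, 0.0]
contact_force: [-0.8, 0.4, -0.4]
opening: 0.19
finger_force: 69.3
```

Request:
{"name": "arm_command", "arguments": {
  "steps": [
    {"translation": [0, 0, 0.003], "twist": [0, 0, 0], "fingers": -1},
    {"translation": [0, 0, 0.005], "twist": [0, 0, 0], "fingers": -1},
    {"translation": [0, 0, 0.005], "twist": [0, 0, 0], "fingers": -1}
  ]
}}

```text
time: 22.48
eef_pos: [0.4866, -0.0866, 0.1714]
tcp_rot: [0.681, 0.733, 0.0, 0.001]
contact_force: [-4.0, 0.7, 13.3]
opening: 0.191
finger_force: 71.4
```

Request:
{"name": "arm_command", "arguments": {
  "steps": [
    {"translation": [0.0225, 0, 0.0011], "twist": [0, -0.1167, 0], "fingers": -1},
    {"translation": [0.0448, 0, 0.0047], "twist": [0, -0.2333, 0], "fingers": -1},
    {"translation": [0.0666, 0, 0.0111], "twist": [0, -0.35, 0], "fingers": -1},
    {"translation": [0.0666, 0, 0.0111], "twist": [0, -0.35, 0], "fingers": -1}
  ]
}}

```text
time: 22.98
eef_pos: [0.4827, -0.0347, 0.1615]
tcp_rot: [0.668, 0.721, -0.125, 0.135]
contact_force: [-3.1, 2.3, 9.7]
opening: 0.194
finger_force: 70.5
```

```bash
cat > m.py <<'E'
from h import *
np.set_printoptions(precision=4,suppress=True)
s=get_state();R=Rn.from_quat(s['tcp_rot']).as_matrix();b=-R[:,2]
P=np.array([.4864,-.0862,.03]);v=s['eef_pos']-P;h=np.array([-.0742,.9972,0])
print(s['time'],s['eef_pos'],'tool tilt',np.degrees(np.arctan2(b@h,b[2])),'b',b,'pos angle',np.degrees(np.arctan2(v@h,v[2])),'r',np.linalg.norm(v),'lat',v@[.9972,.0742,0])
print('F',s['contact_force'],'T',s['wrist_torque'],s['opening'],s['finger_force'],s['qpos'])
E
python3 m.py
```

```text
22.975 [ 0.4827 -0.0347  0.1615] tool tilt 21.212476339236982 b [-0.0287  0.3607  0.9322] pos angle 21.426705190597158 r 0.1413057599470101 lat 0.00012159583831911546
F [-3.128   2.2535  9.7366] T [-0.479   0.7937 -0.3221] 0.19414101651070179 70.53020596504211 [-0.0968 -0.0608  2.1235 -0.4228  1.0516  0.0327]
```

Request:
{"name": "arm_command", "arguments": {
  "steps": [
    {"translation": [0.0227, 0, 0.0011], "twist": [0, -0.1167, 0], "fingers": -1},
    {"translation": [0.0451, 0, 0.0049], "twist": [0, -0.2333, 0], "fingers": -1},
    {"translation": [0.0669, 0, 0.0115], "twist": [0, -0.35, 0], "fingers": -1},
    {"translation": [0.0878, 0, 0.0207], "twist": [0, -0.4667, 0], "fingers": -1},
    {"translation": [0.1074, 0, 0.0324], "twist": [0, -0.5833, 0], "fingers": -1}
  ]
}}

```text
time: 23.6
eef_pos: [0.4782, 0.0304, 0.1097]
tcp_rot: [0.601, 0.645, -0.321, 0.347]
contact_force: [-1.1, -10.0, -0.5]
opening: 0.193
finger_force: 68.8
```

```bash
python3 m.py
```

```text
23.6 [0.4782 0.0304 0.1097] tool tilt 56.359790196651176 b [-0.0617  0.8303  0.554 ] pos angle 55.71365699862924 r 0.14141749070830123 lat 0.0004994287822261897
F [-1.1128 -9.9714 -0.5264] T [-0.3006  0.2025 -0.3962] 0.1930034413886606 68.78946661949158 [ 0.2786  0.2735  2.0818 -1.0105  1.2955  0.7707]
```

Request:
{"name": "arm_command", "arguments": {
  "steps": [
    {"translation": [0.0113, 0, 0.0022], "twist": [0, -0.0583, 0], "fingers": -1},
    {"translation": [0.0224, 0, 0.0046], "twist": [0, -0.1167, 0], "fingers": -1},
    {"translation": [0.0287, 0, 0.0063], "twist": [0, -0.13, 0], "fingers": -1},
    {"translation": [0.0287, 0, 0.0063], "twist": [0, -0.13, 0], "fingers": -1}
  ]
}}

```text
time: 24.1
eef_pos: [0.4779, 0.0403, 0.0909]
tcp_rot: [0.578, 0.62, -0.36, 0.39]
contact_force: [-4.6, 14.8, 14.1]
opening: 0.194
finger_force: 71.9
```

```bash
python3 m.py
```

```text
24.1 [0.4779 0.0403 0.0909] tool tilt 64.0902638807618 b [-0.0665  0.897   0.4369] pos angle 64.32991281803352 r 0.1406555368624463 lat 0.0009396124721162483
F [-4.6108 14.8283 14.1366] T [-1.0422  0.3653 -0.9372] 0.19350271539335126 71.86489462852478 [ 0.3286  0.3886  2.0509 -1.089   1.3824  0.885 ]
```

Request:
{"name": "arm_command", "arguments": {
  "steps": [
    {"translation": [0.002, 0, -0.001], "twist": [0, -0.01, 0], "fingers": -1},
    {"translation": [0.004, 0, -0.0018], "twist": [0, -0.02, 0], "fingers": -1},
    {"translation": [0.004, 0, -0.0018], "twist": [0, -0.02, 0], "fingers": -1}
  ]
}}

```text
time: 24.48
eef_pos: [0.4776, 0.0415, 0.0885]
tcp_rot: [0.574, 0.616, -0.367, 0.396]
contact_force: [-3.9, 7.5, 11.3]
opening: 0.198
finger_force: 71.1
```

```bash
cat > n.py <<'E'
from h import *
exec(open('m.py').read())
t=cam('top');q=cam('scene')
a=cv2.imread('pics/scene0.png');b=cv2.imread('pics/top0.png')
g=lambda p:cv2.cvtColor(p['pixels'],cv2.COLOR_RGB2GRAY)
def fl(im,p,rc,n=12,w=10):
    r,c=rc;T=cv2.cvtColor(im,cv2.COLOR_BGR2GRAY)[r-n:r+n,c-n:c+n]
    m=cv2.matchTemplate(g(p)[r-n-w:r+n+w,c-n-w:c+n+w],T,cv2.TM_CCOEFF_NORMED);_,v,_,l=cv2.minMaxLoc(m);return l[1]-w,l[0]-w,round(v,2)
for n,rc in(('cab front top corner',(172,296)),('lug',(231,302)),('cab rear top',(202,160)),('box corner',(278,167)),('bottle',(300,363)),('tipbox',(320,290)),('holder',(290,505))): print('scene',n,fl(a,q,rc))
for n,rc in(('bottle',(212,289)),('tipbox',(174,340)),('mouse',(308,222)),('driver',(262,167)),('marker',(272,203)),('cab corner',(192,388))): print('top',n,fl(b,t,rc))
for k in('socket_mouth','saddle_top','jack','bar'): print(k,[(d['point'],round(d['conf'],2)) for d in recognise(q,k)[:1]])
save(q,'end.png');save(t,'endt.png')
E
python3 n.py
```

```text
24.475 [0.4776 0.0415 0.0885] tool tilt 65.30013422928617 b [-0.0667  0.9061  0.4178] pos angle 65.45176603497119 r 0.14075713875893947 lat 0.0007290500150831554
F [-3.9387  7.464  11.3151] T [-1.028   0.1497 -0.5051] 0.19753842374030478 71.076740026474 [ 0.3352  0.4057  2.046  -1.0995  1.3972  0.9001]
scene cab front top corner (-4, -4, 0.98)
scene lug (-5, -2, 0.98)
scene cab rear top (0, -3, 0.99)
scene box corner (0, 0, 0.99)
scene bottle (0, 0, 0.88)
scene tipbox (0, 0, 1.0)
scene holder (0, 0, 1.0)
top bottle (0, 0, 1.0)
top tipbox (0, 0, 1.0)
top mouse (-5, 9, 0.38)
top driver (0, 0, 0.82)
top marker (8, 8, 0.44)
top cab corner (-1, 4, 1.0)
socket_mouth [([244.2, 339.4], 0.64)]
saddle_top [([236.3, 305.8], 0.38)]
jack [([252.8, 320.9], 0.61)]
bar [([246.0, 339.0], 0.74)]
```

Request:
{"name": "arm_command", "arguments": {
  "steps": [
    {"translation": [0.004, 0, 0], "twist": [0, -0.02, 0], "fingers": -1},
    {"translation": [0.008, 0, 0], "twist": [0, -0.04, 0], "fingers": -1},
    {"translation": [0.008, 0, 0], "twist": [0, -0.04, 0], "fingers": -1}
  ]
}}

```text
time: 25.15
eef_pos: [0.4774, 0.044, 0.0827]
tcp_rot: [0.566, 0.608, -0.379, 0.409]
contact_force: [-3.4, 6.4, 8.5]
opening: 0.189
finger_force: 71.1
```

```bash
python3 n.py | grep -v top
```

```text
25.15 [0.4774 0.044  0.0827] tool tilt 67.72627456799258 b [-0.0678  0.9229  0.379 ] pos angle 67.99388299751186 r 0.14077906191105335 lat 0.0006397675730480511
F [-3.3575  6.353   8.5343] T [-1.0931  0.0873 -0.4115] 0.1894759332360486 71.13916039466858 [ 0.3475  0.4421  2.0352 -1.1203  1.4263  0.9304]
scene lug (-5, -2, 0.99)
scene box corner (0, 0, 0.99)
scene bottle (0, 0, 0.88)
scene tipbox (0, 0, 1.0)
scene holder (0, 0, 0.99)
socket_mouth [([245.8, 336.9], 0.46)]
jack [([251.6, 321.7], 0.81)]
bar [([244.0, 357.9], 0.52)]
```

Request:
{"name": "arm_command", "arguments": {
  "steps": [
    {"translation": [0.0035, 0, 0], "twist": [0, -0.016, 0], "fingers": -1},
    {"translation": [0.007, 0, 0], "twist": [0, -0.032, 0], "fingers": -1},
    {"translation": [0.007, 0, 0], "twist": [0, -0.032, 0], "fingers": -1}
  ]
}}

```text
time: 25.82
eef_pos: [0.4774, 0.0454, 0.0793]
tcp_rot: [0.56, 0.599, -0.389, 0.42]
contact_force: [-3.2, 1.7, 14.6]
opening: 0.191
finger_force: 70.5
```

```bash
python3 m.py; python3 -c "
from h import *
# subpixel cabinet lift: top camera & scene patch shift vs start, compare to predicted for tilt
q=cam('scene');a=cv2.cvtColor(cv2.imread('pics/scene0.png'),cv2.COLOR_BGR2GRAY).astype(np.float32);g=cv2.cvtColor(q['pixels'],cv2.COLOR_RGB2GRAY).astype(np.float32)
e=cv2.cvtColor(cv2.imread('pics/end.png'),cv2.COLOR_BGR2GRAY).astype(np.float32)
for im in(e,g):
  for r,c in((172,296),(231,302)):
    n=14;T=a[r-n:r+n,c-n:c+n];W=np.eye(2,3,dtype=np.float32);W[1,2]=r-n-4;W[0,2]=c-n-3
    cc,W=cv2.findTransformECC(T,im,W,cv2.MOTION_TRANSLATION);print(W[1,2]-r+n,W[0,2]-c+n,round(cc,3))
sx=np.array([.9972,.0742]);sy=np.array([-.0742,.9972]);pad=np.array([.4934,-.1460]);O=pad+.06*sx-.195*sy
def st(x,y,z,t):
    y2=-.13+(y+.13)*np.cos(t)-(z-.02)*np.sin(t);z2=.02+(y+.13)*np.sin(t)+(z-.02)*np.cos(t);return [*(O+x*sx+y2*sy),z2]
for t in(.04,.05,.06):
  print(t,[np.subtract(proj(q,st(*k,t)),proj(q,st(*k,0))).round(2) for k in((.14,.15,.22),(-.06,.2,.086))],proj(q,st(.14,.15,.22,0)),proj(q,st(-.14,.15,.22,0)))
"
```

```text
25.825 [0.4774 0.0454 0.0793] tool tilt 69.85127497576347 b [-0.0675  0.9364  0.3444] pos angle 69.50937458365941 r 0.1407896606008409 lat 0.0007802235276953423
F [-3.2319  1.7088 14.5851] T [-1.6034  0.0863 -0.5209] 0.19113372823572444 70.46951293945312 [ 0.3558  0.4712  2.0253 -1.1373  1.4534  0.9542]
-4.535614 -3.8093872 0.988
-4.8944397 -1.7276917 0.993
-4.599243 -3.88208 0.988
-4.9881134 -1.7133789 0.992
0.04 [array([-4.48, -3.55]), array([-4.23, -1.16])] [np.float64(219.89163476386494), np.float64(257.7710724393534)] [np.float64(171.53327881107396), np.float64(297.344922178412)]
0.05 [array([-5.59, -4.47]), array([-5.28, -1.48])] [np.float64(219.89163476386494), np.float64(257.7710724393534)] [np.float64(171.53327881107396), np.float64(297.344922178412)]
0.06 [array([-6.69, -5.4 ]), array([-6.35, -1.81])] [np.float64(219.89163476386494), np.float64(257.7710724393534)] [np.float64(171.53327881107396), np.float64(297.344922178412)]
```

```bash
python3 -c "
from h import *
print(sign_off())"
```

```text
the job is handed in; nothing more can be done
None
```

I handed the job in at about 26 s: the jack is carrying the analyser's front, lifted about 15 mm at the pad, with the bar home in the socket, held at its stop and still gripped. The saddle sat roughly 2–3 mm off the pad's centre after one correction. I did not recheck the mouse and the marker at the end because the arm hid them from the top camera; the bottle, tip box, holder and driver had not moved.

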